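Plug the airbrush cleaning pot and lock the stopper

TASK

The airbrush cleaning pot is finished for the day: close its inclined spray port so that no fumes get out. Of the two rubber stoppers standing on the table, take the one that fits the port, press it into the port until it is fully home, then swing the wire bail over its head until the bail is against its stop and let go. Do not disturb the other stopper, the airbrush or the mixing cup.

Things in the scene. Friction and masses are not known exactly. Their poses are not given: they have to be found in the camera images.
- cleaning_pot: Airbrush cleaning pot, fixed to the table by a rubber suction foot 100 mm across: glass jar 84 mm across, black screw cap 91 mm across, its top at 105 mm. A grey vent filter 23 mm across stands on the cap up to 117 mm, 24 mm from the axis on the side away from the port. Origin on the table at the jar's axis, z up; the port leans out to the pot's -x, roughly towards the robot.
- port: The pot's spray port: tapered metal neck leaning 30 degrees from vertical. Origin: centre of its mouth, 135 mm above the table; z out of the mouth along the axis, y level, along the bail's hinge, x back and up (side of the open bail). Bore 24.8 mm across at the mouth, 19.6 at 26 mm depth; outside 31. The bail's pivots are 14 mm below the mouth, pins out to y = +-25 mm, on a band 33 mm across.
- stopper_center (a point): The stopper that fits: dark rubber, about 45 g, upright on its narrow end, 52 mm tall. Lower 22 mm: tapered plug, 16 mm across at the tip, 22 at the top. Upper 30 mm: straight round grip head 32 mm across (top edge bevelled 4 mm), which comes down on the port's rim. Point on its axis half-way up, 4 mm above the head's underside; z towards the head.
- stopper_seat (a point): Same stopper: point on its axis at the underside of the grip head, 22 mm above its narrow end; it coincides with the origin of the port when the stopper is fully home. z along the axis towards the head.
- wide_stopper_center (a point): The other stopper, a bystander of the same make but thicker: 52 mm tall, head 45 mm across, plug 29 mm across at the tip: it cannot enter the port. Point on its axis half-way up (26 mm).
- bail (a joint): Angle of the steel wire bail, rad. 0: closed at its stop, in line with the neck, straight over the stopper; it grows as it swings to the port's +x, up to 2.0. Starts between 0.9 and 1.25; hinge friction (0.03 N m) holds it anywhere. Hinge along the port's y at port z = -14 mm. Closed, its crossbar (3.6 mm wire) is at port z = 35 mm, clearing a seated stopper by 3.5 mm; arms at y = +-22 mm.
- bail_tab (a point): Middle of the bail's thumb tab, a steel plate 4 mm thick, 24 mm wide along the hinge, standing outward from the crossbar, 50 to 68 mm from the hinge axis (this point: 58.8 mm). Axes turn with the bail and equal the port's when it is closed; z outward from the hinge. To close, push the tab from behind (its +x face or outer end) towards the port's -x.
- airbrush: Airbrush lying on the table, 50 x 148 x 29 mm, bystander. Origin under its middle.
- mix_cup: White plastic mixing cup, 60 mm across, 42 mm tall, bystander. Origin under its middle.

How it is judged:
On the way, in this order (a step that is already met when the one before it is completed fails the run):
1. the fitting stopper is pressed fully home in the port by the fingers, the bail still open (distance between stopper_seat and port below 0.0035 m and z of stopper_seat in the frame of port below 0.002 m and angle between the z axis of stopper_seat and the z axis of port, either way round below 0.08 rad and contact force between the fingers and stopper above 1 N and value of joint bail above 0.5 rad), for 0.1 s.
2. the bail is swung over the stopper's head to its stop (value of joint bail below 0.1 rad), for 0.2 s.
At the end, for the whole second after the job is handed in: The fitting stopper sits in the port, the underside of its head within 2 mm of the rim and 3.5 mm of the port's centre, its axis within 0.08 rad of the port's; the bail is within 0.1 rad of its closed stop; all at rest and released (distance between stopper_seat and port below 0.0035 m and z of stopper_seat in the frame of port below 0.002 m and angle between the z axis of stopper_seat and the z axis of port, either way round below 0.08 rad and value of joint bail below 0.1 rad and linear speed of stopper below 0.01 m/s); the robot touches nothing.
It fails at once if the wide stopper is disturbed (moved more than 20 mm) (distance of wide_stopper_center from where it was at the start of the episode above 0.02 m).
It fails at once if the airbrush is disturbed (moved more than 20 mm) (distance of airbrush from where it was at the start of the episode above 0.02 m).
It fails at once if the mixing cup is disturbed (moved more than 20 mm) (distance of mix_cup from where it was at the start of the episode above 0.02 m).
It also fails if it takes over 48 s, if anything falls off the work surface, if the arm or the gripper's body presses on something with over 40 N, if the wrist force passes 120 N, or if a joint passes its speed limit or range.

ROBOT

A 6-joint arm with a two-finger parallel gripper is mounted at the origin on a cart in front of the work surface, level with it; the furniture and walls round the work are solid. World frame = base frame: x ahead of the robot, y to its left, z up, the work surface at z = 0. Lengths are in m, angles in rad, forces in N, time in s.
With the tool pointing down it reaches from about 0.375 to 0.975 m from the base axis. Payload 3.8 kg.
Tool frame: the origin (TCP) lies midway between the tips of the shut fingers; the grasp point (between the pads) lies 19 mm behind it; z points along the fingers, y is the direction in which the jaws open and shut (so a half turn about z gives the same grasp; the last joint's range is limited). The gripper opens to 85 mm and grips with 20 to 120 N. Pads are 22 mm wide; open, the fingers measure 114 mm over their backs; the gripper's body (76 mm by 85 mm) begins 54 mm behind the grasp point. The pads swing forward as they close: fully open they stand 13 mm farther back than shut.
Start: joints at [-1.372, 0.264, 1.604, -0, 1.274, -0.037], TCP at [0.158, -0.656, 0.231] pointing down, gripper open.
Joint ranges: [-2.63, 2.63], [-0.94, 2.18], [0.31, 2.57], [-1.31, 4.45], [0, 2.66], [-2.55, 2.55]. Speed limits (rad/s): [2.57, 2.57, 3.14, 3.14, 3.14, 3.14].

INTERFACE

Orientations are given as a rotation vector (axis times angle).
In Python, from workcell import bot gives the robot as it stands. The module is installed in compiled form; this text tells all that it offers.
- The arm moves only by the tool play_rows, never from a script. Its argument "series" is a list of rows, each an object with "translation": the shift along the tool's x, y, z in m, a list of three; "spin": the turn about the tool's z in units of 5 degrees (1.0 is 5 degrees). In form: [{"translation": [dx, dy, dz], "spin": spin}, ...]. A call has 1 to 5 rows; each row shifts and turns the commanded pose from where the row before left it, along the tool's axes as they then stand; what a row does not reach is not made up. A row lasts 1/10 s, in which the tool goes at most 50 mm and 8.59 degrees, less where a joint would pass 70% of its speed; a pose out of reach is approached as far as the arm can. A call is refused whole if a number of a shift passes 0.05 or a number of a turn 1, either way. A call with a gripper value outside its range is refused whole. "jaw" is the gripper's target within -1 to 1 (fully open at 1, half-way at 0, shut at -1), set as the call begins (left out, the last holds). The fingers move at their own pace and stop on an object; "force" is the grip in N (left out, the last holds). Time passes only in rows, so rows that do not move let the fingers close. It gives the time, the measured TCP pose, the force and the opening at its end, in the units of the state.
- bot.read_state(): the state, without advancing time (a new reading comes with each control period).
- bot.read_camera(name): name is "side" or "top"; returns the picture (420x560x3 uint8, blue, green, red); there is no depth.
- bot.get_calibration(name): a dict with "fov_y" (degrees; the focal length in pixels is half the picture's height over the tangent of half this angle, whatever the lens; pixels are square), "cx", "cy" (the principal point, pixels), "R" (3x3) and "t" (3): a world point X has camera coordinates R X + t. Camera axes: x right, y down, z forward; pixel columns grow to the right and rows downward; lengths in m; the calibration is good to about 2 mm. A picture is of the moment at which its call begins. get_calibration takes no time and is no camera call.
- bot.finish_job(): hands the job in, once; it reports no verdict.
The state is a dict: "time": time; "q": joint angles; "joint_vel": joint speeds; "joint_torque": joint torques, N m; "tool_pos": TCP position; "tcp_rot": TCP orientation; "wrist_force": force on the tool from outside, world axes, zero at the start; "torque": the same for the moment, N m; "width": opening from 0.0 (shut) to 1.0 (fully open).
Only numpy, scipy, OpenCV 4.12 (cv2) and the standard library are available. Lean on these libraries where they do the work, as an engineer would, in place of code of your own. Each camera call takes 0.05 s, during which the arm holds its last target. There are 200 camera calls.

## Working session

There is one attempt and no reset: what is moved stays moved. The work goes in short steps, Python scripts to look and compute and a tool call to move; the robot and the scene stay as the last step left them, time stands still between calls to the robot, and variables do not carry over. Pictures are saved under pics/ and viewed, about 8 in all and at most 12, crops included, and the job is handed in when it is done.

Besides the shell and the picture viewer there is one more tool, called after ">>>" as name(argument=value, ...) on one line, values as JSON. play_rows: Moves the arm, as the interface text tells. Its arguments: {"type":"object","properties":{"series":{"type":"array","items":{"type":"object","properties":{"translation":{"type":"array","items":{"type":"number"}},"spin":{"type":"number"}}}},"jaw":{"type":"number"},"force":{"type":"number"}},"required":["series"]}

```bash
mkdir -p pics; python3 - <<'E'
from workcell import bot
import cv2,numpy as np
for n in("top","side"):
    im=bot.read_camera(n); cv2.imwrite(f"pics/{n}0.png",im); c=bot.get_calibration(n); print(n,c, -np.array(c["R"]).T@np.array(c["t"]))
print(bot.read_state())
E
```

```text
top {'fov_y': 46.870448755970756, 'cx': 277.9855592727246, 'cy': 207.31368588223157, 'R': array([[-0.00862602, -0.99996005, -0.0023441 ],
       [-0.99146142,  0.00885768, -0.1300992 ],
       [ 0.13011476,  0.00120185, -0.99149821]]), 't': array([0.18799109, 0.57327163, 1.02176117])} [0.43705211 0.18167772 1.08809723]
side {'fov_y': 49.95912454544319, 'cx': 289.514822273612, 'cy': 208.05986525591857, 'R': array([[-0.97128075, -0.23786313, -0.00590149],
       [-0.13624422,  0.57632601, -0.80578275],
       [ 0.19506719, -0.78183723, -0.59218184]]), 't': array([0.56760414, 0.04838149, 1.03020336])} [0.3569358  0.91257993 0.6524024 ]
{'time': 0.1, 'q': array([-1.37188980e+00,  2.64696203e-01,  1.60525979e+00,  4.23829167e-05,
        1.27368447e+00, -3.68787251e-02]), 'joint_vel': array([ 0.00049187, -0.00183001, -0.0029222 , -0.00101451, -0.00064674,
       -0.00147041]), 'joint_torque': array([ 5.26858930e-04, -5.16708434e+01, -3.68589020e+01, -8.57545331e-06,
        6.31708026e-03,  1.83514567e-05]), 'tool_pos': array([ 0.15757886, -0.65566514,  0.23006205]), 'tcp_rot': array([-3.11775806e+00, -3.69253401e-01,  1.96754127e-04]), 'wrist_force': array([-0.09800137, -0.49051805,  0.78740253]), 'torque': array([-0.00282335, -0.00376526,  0.02025063]), 'width': 0.9972179163668502}
```

View pics/top0.png

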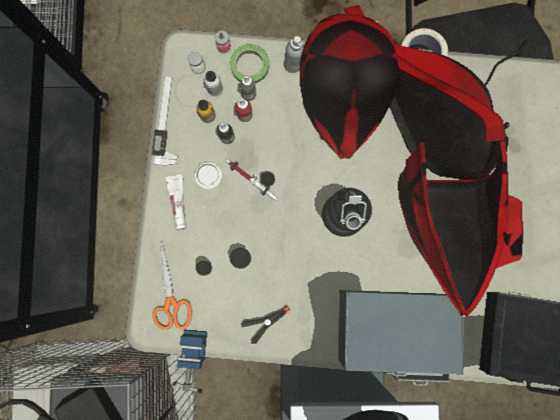

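View pics/side0.png

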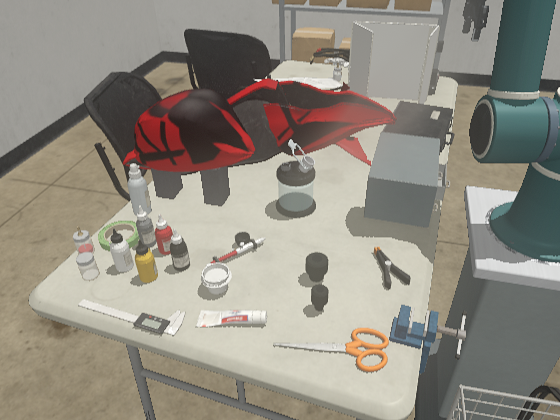

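Top view: the small stopper is at about (203,266), the wide one at (240,257), the pot at (347,212) and the port ring near (352,222). In the side view the same items are at (319,297), (317,266) and (296,190). Next I'll zoom in on the pot and localise the stoppers.

```bash
cat > h.py <<'E'
import numpy as np,cv2
from workcell import bot
def cal(n):
    c=bot.get_calibration(n); f=210/np.tan(np.radians(c["fov_y"])/2); return np.array(c["R"]),np.array(c["t"]),f,c["cx"],c["cy"]
def ray(n,u,v):
    R,t,f,cx,cy=cal(n); return -R.T@t, R.T@np.array([(u-cx)/f,(v-cy)/f,1])
def onz(n,u,v,z):
    o,d=ray(n,u,v); return o+d*(z-o[2])/d[2]
def proj(n,X):
    R,t,f,cx,cy=cal(n); p=R@np.asarray(X)+t; return np.array([f*p[0]/p[2]+cx,f*p[1]/p[2]+cy])
def tri(a,b):
    (o1,d1),(o2,d2)=ray("top",*a),ray("side",*b)
    s=np.linalg.lstsq(np.c_[d1,-d2],o2-o1,rcond=None)[0]
    p,q=o1+d1*s[0],o2+d2*s[1]; return (p+q)/2,np.linalg.norm(p-q)
E
python3 - <<'E'
from h import *
t=cv2.imread("pics/top0.png");s=cv2.imread("pics/side0.png")
for n,im,rois in(("top",t,[(190,250,30,32),(225,240,30,32)]),("side",s,[(305,280,30,35),(300,248,32,35)])):
    for x,y,w,h in rois:
        m=(im[y:y+h,x:x+w].max(2)<90).astype(np.uint8)
        k,l,st,ce=cv2.connectedComponentsWithStats(m); i=1+st[1:,4].argmax()
        print(n,ce[i]+[x,y],st[i]+[x,y,0,0,0], onz(n,*(ce[i]+[x,y]),.035))
a=cv2.resize(t[175:245,312:382],(560,560)[:2],interpolation=cv2.INTER_CUBIC)[:, :400] if 0 else cv2.resize(t[180:240,325:375],(400,480),interpolation=cv2.INTER_CUBIC)
b=cv2.resize(s[130:190,272:322],(400,480),interpolation=cv2.INTER_CUBIC)
cv2.imwrite("pics/z0.png",np.hstack([a,b]))
E
```

```text
top [203.27472527 267.31868132] [196 261  16  14 182] [0.44608962 0.34530752 0.035     ]
top [239.72106825 257.24332344] [229 247  22  21 337] [0.46704432 0.26667705 0.035     ]
side [311.73333333 298.33333333] [311 294   3  10  15] [0.45514031 0.35717746 0.035     ]
side [324.94444444 270.5       ] [321 262   7  18  18] [0.44447365 0.28076731 0.035     ]
```

View pics/z0.png

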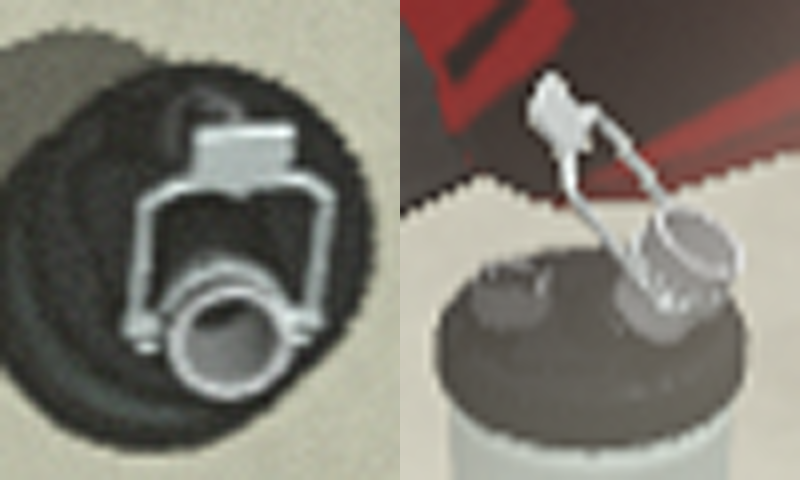

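The zoom (8×) shows the mouth centre at (233,342) on top and (297,248) on side. The hinge pins on top are at (140,332) and (308,325). The tab middle is near (244,155) on top and (155,112) on side.

```bash
python3 - <<'E'
from h import *
T=lambda x,y:((x+.5)/8-.5+325,(y+.5)/8-.5+180)
S=lambda x,y:((x+.5)/8-.5+272,(y+.5)/8-.5+130)
m=tri(T(233,342),S(297,248)); print("mouth",m, onz("top",*T(233,342),.135),onz("side",*S(297,248),.135))
print("tab",tri(T(244,155),S(155,112)))
L,R=onz("top",*T(140,332),.123),onz("top",*T(308,325),.123);d=L-R;print("pins",L,R,(L+R)/2,np.linalg.norm(d),"port y yaw-90 deg",np.degrees(np.arctan2(-d[0],d[1])))
L,R=onz("top",*T(150,195),.17),onz("top",*T(325,190),.17);d=L-R;print("bar",L,R,np.degrees(np.arctan2(-d[0],d[1])))
# cap centre / filter
t=cv2.imread("pics/top0.png");s=cv2.imread("pics/side0.png")
for n,im,(x,y,w,h) in(("top",t,(185,248,36,36)),("side",s,(303,278,32,36)),("side",s,(298,246,36,34))):
    c=im[y:y+h,x:x+w]; g=cv2.cvtColor(c,cv2.COLOR_BGR2GRAY); th,mm=cv2.threshold(g,0,1,cv2.THRESH_BINARY_INV+cv2.THRESH_OTSU)
    k,l,st,ce=cv2.connectedComponentsWithStats(mm); i=1+st[1:,4].argmax()
    print(n,th,ce[i]+[x,y],st[i]+[x,y,0,0,0]); 
    if n=="side": print([proj("side",[.446,.345,z]) for z in(0,.052)])
for z in(.03,.04,.052): print(onz("top",203.3,267.3,z))
from scipy.spatial.transform import Rotation as Ro
print(Ro.from_rotvec(bot.read_state()["tcp_rot"]).as_matrix().round(3))
E
```

```text
mouth (array([0.5310058 , 0.03247278, 0.1285427 ]), np.float64(0.0010865127279373991)) [0.53090943 0.03355189 0.135     ] [0.52831808 0.04330701 0.135     ]
tab (array([0.57209817, 0.03472801, 0.16844956]), np.float64(0.0010516710644745057))
pins [0.53480924 0.05486752 0.123     ] [0.53619604 0.01280803 0.123     ] [0.53550264 0.03383777 0.123     ] 0.04208234581159505 port y yaw-90 deg 1.8884917135446537
bar [0.56293025 0.05780343 0.17      ] [0.56376239 0.01594893 0.17      ] 1.1389921216770937
top 131.0 [202.92578125 265.66015625] [196 256  16  20 256]
side 153.0 [315.83050847 295.27272727] [303 278  26  36 649]
[array([317.35968871, 307.2314837 ]), array([318.24022116, 287.84364511])]
side 151.0 [314.94594595 266.67567568] [298 252  30  28 592]
[array([317.35968871, 307.2314837 ]), array([318.24022116, 287.84364511])]
[0.44617226 0.34603006 0.03      ]
[0.44608607 0.34447678 0.04      ]
[0.44598264 0.34261284 0.052     ]
[[ 0.972  0.234 -0.   ]
 [ 0.234 -0.972  0.002]
 [ 0.    -0.002 -1.   ]]
```

>>> play_rows(series=[{"translation": [0, 0, -0.04], "spin": 0.8}, {"translation": [0, 0, -0.04], "spin": 0.8}, {"translation": [0, 0, -0.04], "spin": 0.8}, {"translation": [0.03, 0, -0.04], "spin": 0}, {"translation": [0.05, 0, -0.03], "spin": 0}], jaw=0.2, force=40)

```text
time: 0.6
tool_pos: [0.2293, -0.6553, 0.421]
tcp_rot: [3.137, 0.035, 0.001]
wrist_force: [1.7, -0.0, 0.0]
width: 0.596
```

>>> play_rows(series=[{"translation": [0.05, -0.01, 0], "spin": 0}, {"translation": [0.05, -0.02, 0], "spin": 0}, {"translation": [0.04, -0.03, 0], "spin": 0}, {"translation": [0.03, -0.04, 0], "spin": 0}, {"translation": [0.02, -0.04, 0], "spin": 0}])

```text
time: 1.1
tool_pos: [0.4143, -0.5093, 0.4153]
tcp_rot: [-3.139, -0.043, 0.001]
wrist_force: [1.0, -0.5, -0.5]
width: 0.598
```

```bash
python3 - <<'E'
from h import *
from scipy.spatial.transform import Rotation as Ro
s=bot.read_state();print(s);print(Ro.from_rotvec(s["tcp_rot"]).as_matrix().round(3))
E
```

```text
{'time': 1.1, 'q': array([-9.26181457e-01,  1.78018416e-01,  1.37746916e+00,  7.37891848e-04,
        1.58833294e+00,  6.17003149e-01]), 'joint_vel': array([ 0.57319181, -0.43271755,  0.49812293, -0.00881413, -0.07094885,
        0.56981278]), 'joint_torque': array([ -3.93359989, -46.1056602 , -39.39585686,  -0.06318132,
         0.1375334 ,  -0.55547889]), 'tool_pos': array([ 0.41431984, -0.50928114,  0.41527722]), 'tcp_rot': array([-3.13905875e+00, -4.33591824e-02,  1.12732311e-03]), 'wrist_force': array([ 1.02145419, -0.54833655, -0.45552227]), 'torque': array([-0.01111492, -0.05486208,  0.03817922]), 'width': 0.5981435804487193}
[[ 1.     0.028 -0.001]
 [ 0.028 -1.     0.002]
 [-0.001 -0.002 -1.   ]]
```

>>> play_rows(series=[{"translation": [0.01, -0.048, 0], "spin": 0}, {"translation": [0.01, -0.048, 0], "spin": 0}, {"translation": [0.01, -0.048, 0], "spin": 0}, {"translation": [0.01, -0.048, 0], "spin": 0}, {"translation": [0.006, -0.048, 0], "spin": 0}])

```text
time: 1.6
tool_pos: [0.4519, -0.2679, 0.4163]
tcp_rot: [-3.141, -0.041, 0.001]
wrist_force: [-0.3, -0.6, 0.0]
width: 0.599
```

>>> play_rows(series=[{"translation": [0, -0.048, 0], "spin": 0}, {"translation": [0, -0.048, 0], "spin": 0}, {"translation": [0, -0.048, 0], "spin": 0}, {"translation": [0, -0.048, 0], "spin": 0}, {"translation": [0, -0.048, 0], "spin": 0}])

```text
time: 2.1
tool_pos: [0.4449, -0.0283, 0.4167]
tcp_rot: [-3.141, -0.041, 0.0]
wrist_force: [0.3, 0.8, 0.4]
width: 0.599
```

>>> play_rows(series=[{"translation": [0, -0.048, 0], "spin": 0}, {"translation": [0, -0.048, 0], "spin": 0}, {"translation": [0, -0.048, 0], "spin": 0}, {"translation": [0, -0.048, 0.03], "spin": 0}, {"translation": [0, -0.048, 0.04], "spin": 0}])

```text
time: 2.6
tool_pos: [0.44, 0.1971, 0.3594]
tcp_rot: [-3.14, -0.043, -0.006]
wrist_force: [0.8, 0.2, -0.6]
width: 0.598
```

>>> play_rows(series=[{"translation": [0, -0.048, 0.04], "spin": 0}, {"translation": [0, -0.048, 0.04], "spin": 0}, {"translation": [0, -0.03, 0.04], "spin": 0}, {"translation": [0, 0, 0.03], "spin": 0}, {"translation": [0, 0, 0], "spin": 0}])

```text
time: 3.1
tool_pos: [0.4329, 0.3001, 0.2183]
tcp_rot: [3.135, 0.044, -0.016]
wrist_force: [-0.5, 0.1, -0.9]
width: 0.597
```

```bash
python3 - <<'E'
from h import *
s=bot.read_state();print(s["time"],s["tool_pos"],s["tcp_rot"],s["q"],s["wrist_force"],s["width"])
t=bot.read_camera("top");i=bot.read_camera("side");cv2.imwrite("pics/t1.png",t);cv2.imwrite("pics/s1.png",i)
a=cv2.resize(t[200:310,160:290],(400,338));b=cv2.resize(i[160:330,220:420],(400,340))[:338]
cv2.imwrite("pics/z1.png",np.hstack([a,b]))
E
```

```text
3.1 [0.43293648 0.30005441 0.21831022] [ 3.13502677  0.04444152 -0.01573345] [ 5.58844310e-01 -4.97796800e-04  1.92572022e+00 -1.19545129e-04
  1.22817245e+00  2.10133175e+00] [-0.53845428  0.14876273 -0.87928693] 0.5974195684951273
```

View pics/z1.png

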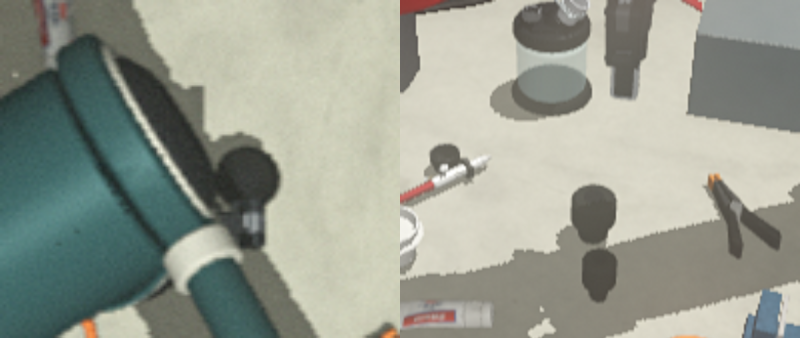

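>>> play_rows(series=[{"translation": [0.007, -0.022, 0], "spin": 0}, {"translation": [0.006, -0.023, 0], "spin": 0}, {"translation": [0, 0, 0.03], "spin": 0}, {"translation": [0, 0, 0.03], "spin": 0}, {"translation": [0, 0, 0.03], "spin": 0}])

```text
time: 3.7
tool_pos: [0.4514, 0.3476, 0.1375]
tcp_rot: [-3.138, -0.04, -0.009]
wrist_force: [-0.5, -0.6, -0.1]
width: 0.602
```

>>> play_rows(series=[{"translation": [0, 0, 0], "spin": 0}, {"translation": [0, 0, 0], "spin": 0}])

```text
time: 3.9
tool_pos: [0.45, 0.3468, 0.1367]
tcp_rot: [-3.14, -0.04, -0.003]
wrist_force: [0.5, 0.4, 0.2]
width: 0.596
```

```bash
python3 - <<'E'
from h import *
s=bot.read_state();print(s["time"],s["tool_pos"],s["tcp_rot"],s["q"],s["wrist_force"],s["width"])
i=bot.read_camera("side");cv2.imwrite("pics/s2.png",i)
cv2.imwrite("pics/z2.png",cv2.resize(i[220:330,250:390],(700,550)))
E
```

```text
3.9 [0.45002428 0.34682576 0.13667887] [-3.14005103e+00 -3.96967765e-02 -3.13251633e-03] [ 6.12806017e-01  1.40160027e-01  1.93410969e+00 -7.19021016e-05
  1.06494846e+00  2.15835430e+00] [0.54204097 0.39075398 0.15064764] 0.5963420203336947
```

View pics/z2.png

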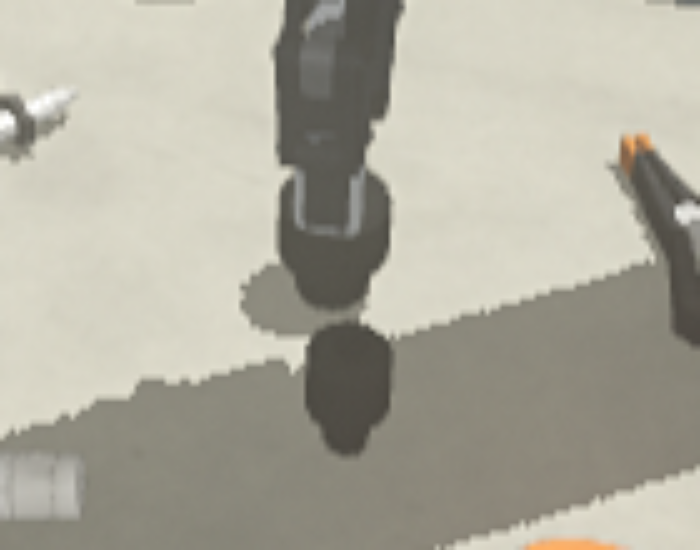

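>>> play_rows(series=[{"translation": [-0.0055, 0.001, 0.02], "spin": 0}, {"translation": [0, 0, 0.03], "spin": 0}, {"translation": [0, 0, 0.03], "spin": 0}, {"translation": [0, 0, 0.025], "spin": 0}, {"translation": [0, 0, 0.009], "spin": 0}])

```text
time: 4.45
tool_pos: [0.4437, 0.3456, 0.0207]
tcp_rot: [-3.141, -0.041, -0.0]
wrist_force: [-0.3, -0.1, 0.1]
width: 0.6
```

>>> play_rows(series=[{"translation": [0, 0, 0], "spin": 0}, {"translation": [0, 0, 0], "spin": 0}, {"translation": [0, 0, 0], "spin": 0}, {"translation": [0, 0, 0], "spin": 0}, {"translation": [0, 0, 0], "spin": 0}], jaw=-1, force=35)

```text
time: 4.95
tool_pos: [0.4443, 0.3463, 0.0219]
tcp_rot: [-3.14, -0.041, -0.004]
wrist_force: [-0.1, 0.3, 3.7]
width: 0.363
```

>>> play_rows(series=[{"translation": [0, 0, 0], "spin": 0}, {"translation": [0, 0, -0.02], "spin": 0}, {"translation": [0, 0, -0.03], "spin": 0}, {"translation": [0, 0, -0.04], "spin": 0}, {"translation": [0, 0, -0.04], "spin": 0}])

```text
time: 5.45
tool_pos: [0.4423, 0.3449, 0.1509]
tcp_rot: [3.14, 0.041, -0.003]
wrist_force: [-0.2, 0.0, -0.1]
width: 0.366
```

```bash
python3 - <<'E'
from h import *
s=bot.read_state();print(s["time"],s["tool_pos"],s["tcp_rot"],s["q"],s["wrist_force"],s["width"])
i=bot.read_camera("side");cv2.imwrite("pics/s3.png",i)
cv2.imwrite("pics/z3.png",cv2.resize(i[180:290,250:390],(700,550)))
E
```

```text
5.45 [0.44228613 0.34492875 0.15086735] [ 3.13998511e+00  4.14508144e-02 -3.07874550e-03] [6.17929538e-01 1.15727710e-01 1.93329044e+00 2.09857488e-05
 1.09494514e+00 2.16231585e+00] [-0.16805166  0.01990863 -0.08276161] 0.36581541135068696
```

View pics/z3.png

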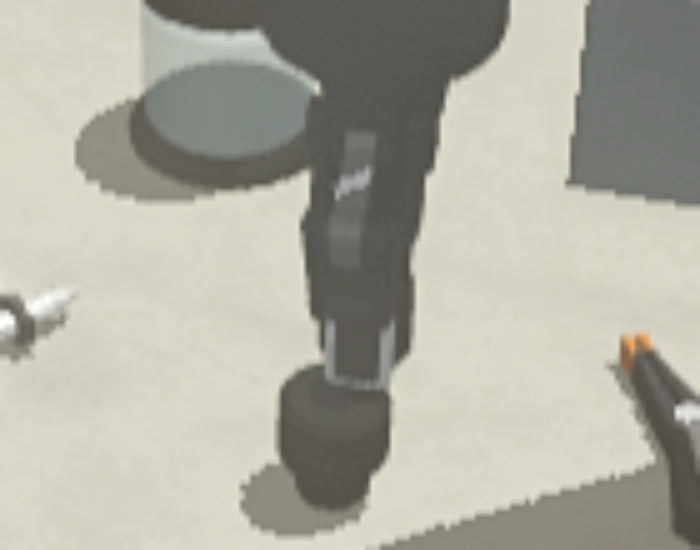

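>>> play_rows(series=[{"translation": [0, 0, -0.05], "spin": 0}, {"translation": [0.01, 0.01, -0.05], "spin": 0}, {"translation": [0.01, 0.04, 0], "spin": 0}, {"translation": [0.01, 0.045, 0], "spin": 0}, {"translation": [0.01, 0.045, 0], "spin": 0}], force=30)

```text
time: 6.0
tool_pos: [0.4866, 0.2059, 0.2489]
tcp_rot: [-3.141, -0.044, -0.001]
wrist_force: [0.4, 0.2, -0.1]
width: 0.368
```

>>> play_rows(series=[{"translation": [0.01, 0.045, 0], "spin": 0}, {"translation": [0.01, 0.045, 0], "spin": 0}, {"translation": [0.01, 0.045, 0], "spin": 0}, {"translation": [0.01, 0.03, 0], "spin": 0}, {"translation": [0, 0.008, 0], "spin": 0}])

```text
time: 6.5
tool_pos: [0.5316, 0.032, 0.2482]
tcp_rot: [3.14, 0.036, -0.0]
wrist_force: [-0.9, -0.4, -0.3]
width: 0.365
```

>>> play_rows(series=[{"translation": [0, 0, 0], "spin": 0}, {"translation": [0, 0, 0], "spin": 0}])

```text
time: 6.7
tool_pos: [0.5306, 0.0359, 0.2482]
tcp_rot: [-3.141, -0.041, 0.001]
wrist_force: [-0.1, 0.4, 0.0]
width: 0.363
```

```bash
python3 - <<'E'
from h import *
s=bot.read_state();print(s["time"],s["tool_pos"],s["tcp_rot"],s["wrist_force"],s["width"])
i=bot.read_camera("side");t=bot.read_camera("top");cv2.imwrite("pics/s4.png",i);cv2.imwrite("pics/t4.png",t)
b=cv2.resize(i[90:200,250:350],(500,550)); a=cv2.resize(t[160:270,325:385],(300,550))
cv2.imwrite("pics/z4.png",np.hstack([a,b]))
print(proj("side",s["tool_pos"]),proj("side",[.531,.0335,.135]))
E
```

```text
6.7 [0.53055023 0.03591364 0.24821045] [-3.14052921e+00 -4.13851010e-02  1.36225872e-03] [-0.06130732  0.35063667  0.0363327 ] 0.36295991997581734
[309.39732612 112.50746289] [308.41530178 158.30158949]
```

View pics/z4.png

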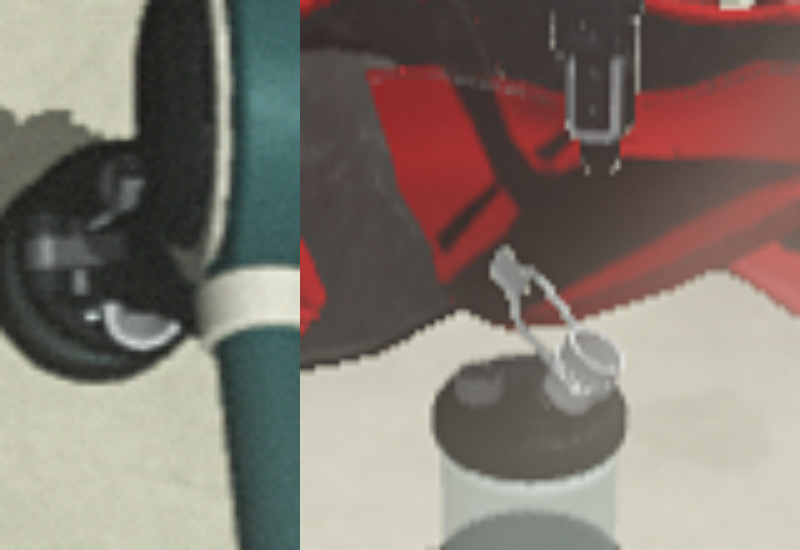

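>>> play_rows(series=[{"translation": [0.0015, 0.0015, 0.02], "spin": 0}, {"translation": [0, 0, 0.025], "spin": 0}, {"translation": [0, 0, 0.025], "spin": 0}, {"translation": [0, 0, 0.015], "spin": 0}, {"translation": [0, 0, 0.008], "spin": 0}], force=25)

```text
time: 7.3
tool_pos: [0.5314, 0.0347, 0.1539]
tcp_rot: [-3.141, -0.044, 0.004]
wrist_force: [0.0, -0.3, 0.1]
width: 0.362
```

>>> play_rows(series=[{"translation": [0, 0, 0.003], "spin": 0}, {"translation": [0, 0, 0.003], "spin": 0}, {"translation": [0, 0, 0], "spin": 0}])

```text
time: 7.6
tool_pos: [0.5322, 0.0339, 0.15]
tcp_rot: [-3.141, -0.041, 0.001]
wrist_force: [-2.6, 0.9, 0.4]
width: 0.363
```

```bash
python3 - <<'E'
from h import *
s=bot.read_state();print(s["time"],s["tool_pos"],s["tcp_rot"],s["wrist_force"],s["width"])
i=bot.read_camera("side");cv2.imwrite("pics/s5.png",i)
cv2.imwrite("pics/z5.png",cv2.resize(i[110:200,260:350],(600,600)))
E
```

```text
7.6 [0.53223557 0.03389304 0.14997922] [-3.14107006e+00 -4.14991153e-02  1.23697462e-03] [-2.59597266  0.88091675  0.40280898] 0.3627551288392492
```

View pics/z5.png

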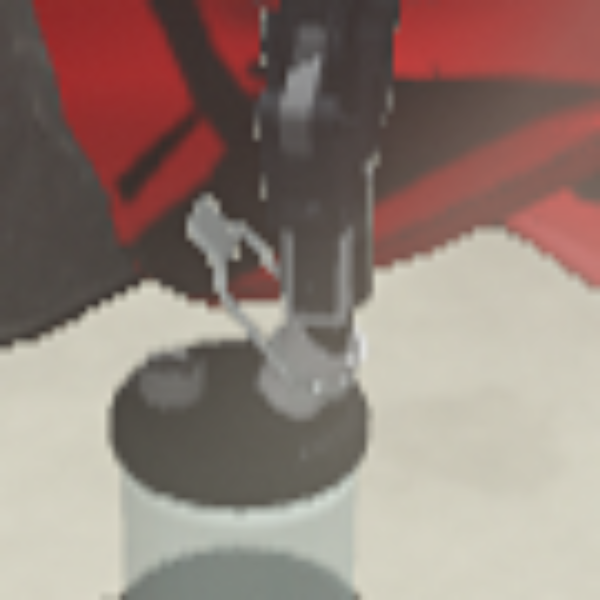

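>>> play_rows(series=[{"translation": [-0.003, 0, 0], "spin": 0}, {"translation": [-0.003, 0, 0.0005], "spin": 0}, {"translation": [-0.003, 0, 0.001], "spin": 0}, {"translation": [0, 0, 0], "spin": 0}])

```text
time: 8.05
tool_pos: [0.5253, 0.0333, 0.1494]
tcp_rot: [3.141, 0.041, 0.008]
wrist_force: [2.5, -0.5, 1.7]
width: 0.366
```

>>> play_rows(series=[{"translation": [-0.003, 0, 0.0015], "spin": 0}, {"translation": [-0.003, 0, 0.002], "spin": 0}, {"translation": [0, 0, 0], "spin": 0}])

```text
time: 8.35
tool_pos: [0.5229, 0.0325, 0.1486]
tcp_rot: [3.14, 0.042, 0.02]
wrist_force: [6.9, -2.6, 7.9]
width: 0.365
```

```bash
python3 - <<'E'
from h import *
s=bot.read_state();print(s["time"],s["tool_pos"],s["tcp_rot"],s["wrist_force"],s["torque"],s["width"])
i=bot.read_camera("side");cv2.imwrite("pics/s6.png",i)
cv2.imwrite("pics/z6.png",cv2.resize(i[110:200,260:350],(600,600)))
E
```

```text
8.35 [0.52287084 0.03252265 0.14864673] [3.13970809 0.04186181 0.01951683] [ 6.87588232 -2.6141402   7.90551568] [-0.49016269 -1.29459912 -0.02692276] 0.36479760781577186
```

View pics/z6.png

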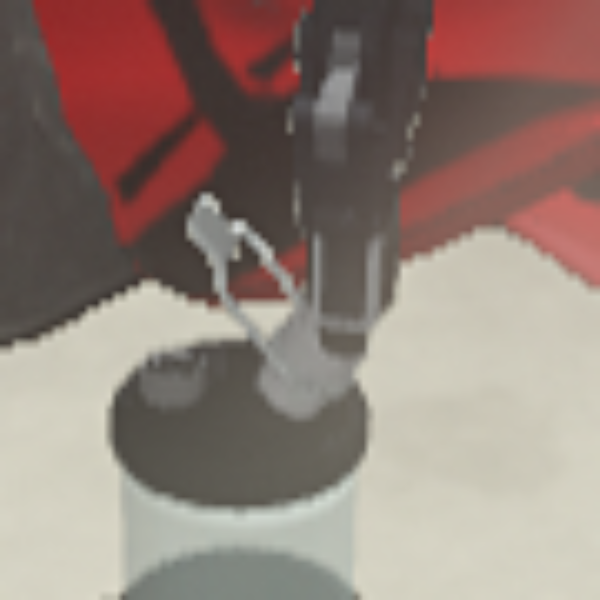

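>>> play_rows(series=[{"translation": [0.003, 0, -0.008], "spin": 0}, {"translation": [0.005, 0, -0.01], "spin": 0}, {"translation": [0.003, 0, -0.01], "spin": 0}, {"translation": [0, 0, 0], "spin": 0}, {"translation": [0, 0, 0], "spin": 0}], force=20)

```text
time: 8.9
tool_pos: [0.5284, 0.0336, 0.1725]
tcp_rot: [-3.141, -0.042, 0.001]
wrist_force: [0.1, 0.4, -0.6]
width: 0.365
```

```bash
python3 - <<'E'
from h import *
s=bot.read_state();print(s["time"],s["tool_pos"],s["tcp_rot"],s["wrist_force"],s["torque"],s["width"])
i=bot.read_camera("side");cv2.imwrite("pics/s7.png",i)
cv2.imwrite("pics/z7.png",cv2.resize(i[110:180,270:340],(600,600),interpolation=cv2.INTER_CUBIC))
E
```

```text
8.9 [0.52843225 0.03363505 0.17253551] [-3.14130757e+00 -4.15739544e-02  7.49218812e-04] [ 0.12509716  0.38610142 -0.59871549] [-0.04433024  0.01361249  0.08484981] 0.36492886185099715
```

View pics/z7.png

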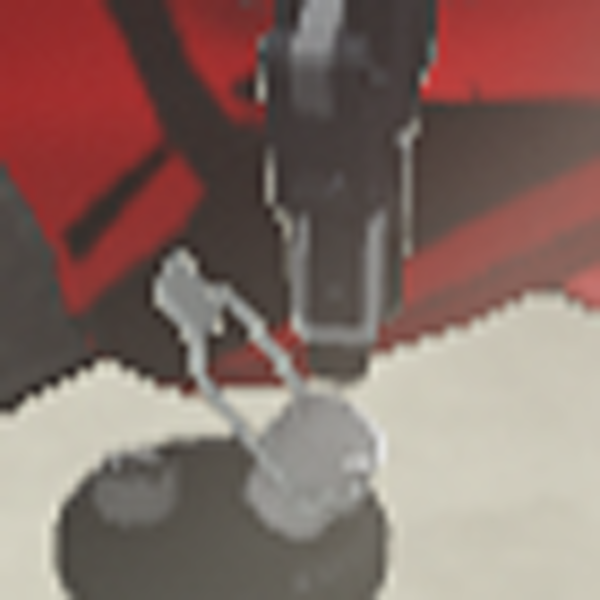

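>>> play_rows(series=[{"translation": [0.0035, -0.0005, 0.01], "spin": 0}, {"translation": [0, 0, 0.01], "spin": 0}, {"translation": [0, 0, 0.004], "spin": 0}, {"translation": [0, 0, 0.003], "spin": 0}, {"translation": [0, 0, 0], "spin": 0}])

```text
time: 9.45
tool_pos: [0.5309, 0.0342, 0.1438]
tcp_rot: [-3.141, -0.041, 0.004]
wrist_force: [0.1, 0.0, -0.7]
width: 0.364
```

>>> play_rows(series=[{"translation": [0, 0, 0.002], "spin": 0}, {"translation": [0, 0, 0], "spin": 0}])

```text
time: 9.65
tool_pos: [0.5313, 0.0342, 0.1423]
tcp_rot: [-3.141, -0.041, 0.003]
wrist_force: [0.2, -0.2, -0.1]
width: 0.364
```

>>> play_rows(series=[{"translation": [-0.001, 0, 0.002], "spin": 0}, {"translation": [0, 0, 0], "spin": 0}])

```text
time: 9.85
tool_pos: [0.5307, 0.0342, 0.141]
tcp_rot: [-3.141, -0.041, 0.001]
wrist_force: [-0.0, -0.3, 0.8]
width: 0.367
```

>>> play_rows(series=[{"translation": [0, 0, 0.002], "spin": 0}, {"translation": [0, 0, 0], "spin": 0}])

```text
time: 10.05
tool_pos: [0.5309, 0.0341, 0.1393]
tcp_rot: [3.141, 0.041, -0.001]
wrist_force: [-0.6, 0.6, 0.1]
width: 0.363
```

>>> play_rows(series=[{"translation": [-0.003, 0, 0.0005], "spin": 0}, {"translation": [-0.003, 0, 0.0005], "spin": 0}, {"translation": [0, 0, 0], "spin": 0}])

```text
time: 10.35
tool_pos: [0.528, 0.0339, 0.1403]
tcp_rot: [3.141, 0.041, 0.012]
wrist_force: [6.0, -0.4, 1.3]
width: 0.363
```

>>> play_rows(series=[{"translation": [-0.003, 0, 0.001], "spin": 0}, {"translation": [-0.002, 0, 0.001], "spin": 0}, {"translation": [0, 0, 0], "spin": 0}])

```text
time: 10.65
tool_pos: [0.5254, 0.0338, 0.1401]
tcp_rot: [3.141, 0.041, 0.02]
wrist_force: [7.9, -0.5, 2.6]
width: 0.363
```

```bash
python3 - <<'E'
from h import *
s=bot.read_state();print(s["time"],s["tool_pos"],s["tcp_rot"],s["wrist_force"],s["torque"],s["width"])
i=bot.read_camera("side");t=bot.read_camera("top");cv2.imwrite("pics/s8.png",i)
a=cv2.resize(i[110:180,270:340],(560,560),interpolation=cv2.INTER_CUBIC); b=cv2.resize(t[180:250,330:360],(240,560),interpolation=cv2.INTER_CUBIC)
cv2.imwrite("pics/z8.png",np.hstack([a,b]))
E
```

```text
10.65 [0.5254054  0.03377929 0.14014171] [3.14105817 0.04133935 0.01999106] [ 7.88247905 -0.54276048  2.59239015] [-0.11360656 -1.48782399 -0.01565862] 0.3633512740003041
```

>>> play_rows(series=[{"translation": [-0.003, 0, 0.0005], "spin": 0}, {"translation": [-0.003, 0, 0.0005], "spin": 0}, {"translation": [0, 0, 0], "spin": 0}])

```text
time: 11.05
tool_pos: [0.5195, 0.0337, 0.1396]
tcp_rot: [3.141, 0.041, 0.02]
wrist_force: [8.1, 0.1, 6.4]
width: 0.361
```

>>> play_rows(series=[{"translation": [-0.003, 0, 0.001], "spin": 0}, {"translation": [-0.003, 0, 0.001], "spin": 0}, {"translation": [0, 0, 0], "spin": 0}])

```text
time: 11.35
tool_pos: [0.5139, 0.0336, 0.1382]
tcp_rot: [-3.141, -0.041, -0.022]
wrist_force: [7.0, -0.3, 8.7]
width: 0.367
```

```bash
python3 - <<'E'
from h import *
i=bot.read_camera("side");t=bot.read_camera("top")
a=cv2.resize(i[110:180,270:340],(560,560),interpolation=cv2.INTER_CUBIC); b=cv2.resize(t[180:250,330:360],(240,560),interpolation=cv2.INTER_CUBIC)
cv2.imwrite("pics/z9.png",np.hstack([a,b]))
E
```

```text
(no output)
```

View pics/z9.png

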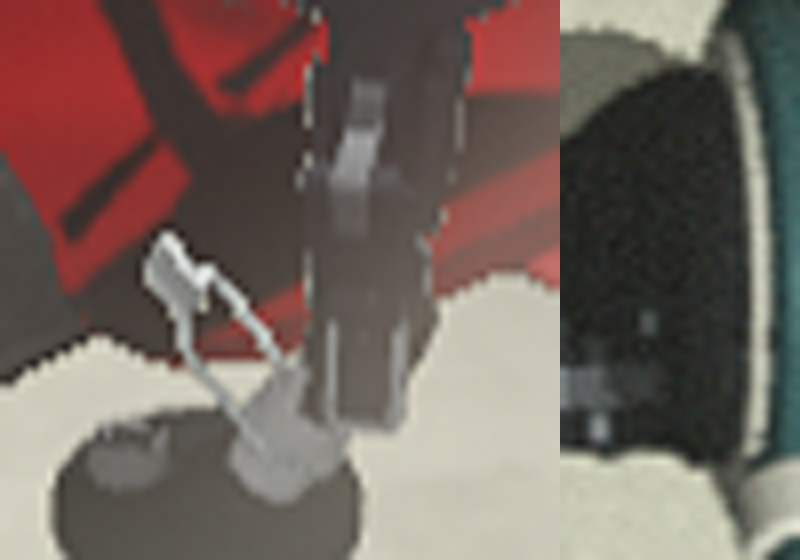

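>>> play_rows(series=[{"translation": [0.003, 0, 0.001], "spin": 0}, {"translation": [0.003, 0, 0.001], "spin": 0}, {"translation": [0.003, 0, 0.001], "spin": 0}, {"translation": [0, 0, 0], "spin": 0}])

```text
time: 11.85
tool_pos: [0.5191, 0.0337, 0.132]
tcp_rot: [3.141, 0.041, 0.007]
wrist_force: [2.8, -0.5, 5.6]
width: 0.367
```

>>> play_rows(series=[{"translation": [0.002, 0, 0.003], "spin": 0}, {"translation": [0.002, 0, 0.003], "spin": 0}, {"translation": [0, 0, 0], "spin": 0}], force=30)

```text
time: 12.15
tool_pos: [0.5216, 0.0335, 0.1264]
tcp_rot: [3.141, 0.042, 0.001]
wrist_force: [-3.5, -1.9, 12.3]
width: 0.362
```

>>> play_rows(series=[{"translation": [0.002, 0, 0.003], "spin": 0}, {"translation": [0.001, 0, 0.003], "spin": 0}, {"translation": [0, 0, 0], "spin": 0}], force=40)

```text
time: 12.45
tool_pos: [0.5224, 0.0334, 0.1233]
tcp_rot: [3.14, 0.042, -0.006]
wrist_force: [-18.1, -3.6, 34.6]
width: 0.359
```

```bash
python3 - <<'E'
from h import *
s=bot.read_state();print(s["time"],s["tool_pos"],s["tcp_rot"],s["wrist_force"],s["torque"],s["width"])
E
```

```text
12.45 [0.52240031 0.03340664 0.12328933] [ 3.14030832  0.04159013 -0.00649696] [-18.07490482  -3.63216456  34.56775868] [-0.30577362  2.5252031  -0.03851363] 0.3585843856522551
```

>>> play_rows(series=[{"translation": [-0.001, 0, -0.002], "spin": 0}, {"translation": [0, 0, 0], "spin": 0}])

```text
time: 12.65
tool_pos: [0.5223, 0.0335, 0.1234]
tcp_rot: [3.14, 0.042, -0.002]
wrist_force: [-6.9, -1.9, 20.9]
width: 0.362
```

>>> play_rows(series=[{"translation": [0, 0, 0], "spin": 0}, {"translation": [0, 0, 0], "spin": 0}, {"translation": [0, 0, 0], "spin": 0}], jaw=0.1)

```text
time: 12.95
tool_pos: [0.5219, 0.034, 0.1195]
tcp_rot: [-3.141, -0.041, 0.004]
wrist_force: [-0.0, -0.5, 0.4]
width: 0.55
```

>>> play_rows(series=[{"translation": [0, 0, -0.01], "spin": 0}, {"translation": [0, 0, -0.02], "spin": 0}, {"translation": [0, 0, -0.03], "spin": 0}, {"translation": [0, 0, -0.03], "spin": 0}, {"translation": [0, 0, 0], "spin": 0}])

```text
time: 13.45
tool_pos: [0.5264, 0.034, 0.2161]
tcp_rot: [-3.141, -0.042, -0.014]
wrist_force: [1.3, -0.6, 0.4]
width: 0.55
```

```bash
python3 - <<'E'
from h import *
s=bot.read_state();print(s["time"],s["tool_pos"],s["tcp_rot"],s["wrist_force"],s["torque"],s["width"])
i=bot.read_camera("side");t=bot.read_camera("top");cv2.imwrite("pics/s10.png",i)
zp=np.array([-.5,0,.866]);M=np.array([.531,.0338,.135])
a=cv2.resize(i[110:180,270:340],(560,560),interpolation=cv2.INTER_CUBIC)
for d,c in((0,(0,255,0)),(30,(255,255,0))):   # expected ring of head bottom/top at home
    for th in np.linspace(0,2*np.pi,60):
        X=M+zp*d/1000+.016*(np.cos(th)*np.array([.866,0,.5])+np.sin(th)*np.array([0,1,0]))
        u=(proj("side",X)-[270,110]+.5)*8-.5
        cv2.circle(a,(int(u[0]),int(u[1])),1,c,-1)
cv2.imwrite("pics/z10.png",a)
E
```

```text
13.45 [0.52637822 0.03404823 0.2161422 ] [-3.14120114 -0.04152514 -0.01403217] [ 1.33919045 -0.63652953  0.36971957] [-0.03011343  0.03576915  0.02233338] 0.5501231231587954
```

View pics/z10.png

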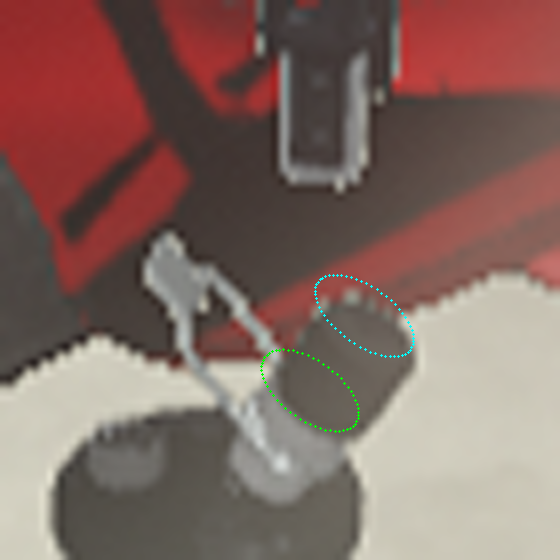

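The port shows the stopper seated and leaning with the neck: head bottom at about (310,395) in the crop, against the predicted ring. The bail is still open with its tab at (175,275). I'll press the head top with shut fingers to confirm it is fully home.

>>> play_rows(series=[{"translation": [-0.008, 0, 0], "spin": 0}, {"translation": [-0.008, 0, 0], "spin": 0}, {"translation": [0, 0, 0], "spin": 0}, {"translation": [0, 0, 0], "spin": 0}, {"translation": [0, 0, 0], "spin": 0}], jaw=-1)

```text
time: 14.05
tool_pos: [0.5069, 0.0335, 0.2103]
tcp_rot: [3.141, 0.041, -0.001]
wrist_force: [-0.1, -0.8, -0.8]
width: -0.001
```

>>> play_rows(series=[{"translation": [0, 0, 0.01], "spin": 0}, {"translation": [0, 0, 0.015], "spin": 0}, {"translation": [0, 0, 0.015], "spin": 0}, {"translation": [0, 0, 0.004], "spin": 0}, {"translation": [0, 0, 0], "spin": 0}])

```text
time: 14.55
tool_pos: [0.5058, 0.0335, 0.1645]
tcp_rot: [-3.141, -0.041, 0.006]
wrist_force: [-0.4, 0.6, -0.5]
width: -0.002
```

>>> play_rows(series=[{"translation": [0, 0, 0.003], "spin": 0}, {"translation": [0, 0, 0.003], "spin": 0}, {"translation": [0, 0, 0], "spin": 0}])

```text
time: 14.85
tool_pos: [0.5072, 0.0335, 0.1607]
tcp_rot: [3.141, 0.041, 0.0]
wrist_force: [-0.5, -0.1, 0.4]
width: -0.004
```

>>> play_rows(series=[{"translation": [0, 0, 0.003], "spin": 0}, {"translation": [0, 0, 0], "spin": 0}, {"translation": [0, 0, 0], "spin": 0}])

```text
time: 15.15
tool_pos: [0.5076, 0.0335, 0.1601]
tcp_rot: [3.141, 0.041, 0.002]
wrist_force: [-5.2, -0.6, 11.1]
width: -0.001
```

>>> play_rows(series=[{"translation": [0.001, 0, 0.003], "spin": 0}, {"translation": [0.001, 0, 0.003], "spin": 0}, {"translation": [0, 0, 0], "spin": 0}, {"translation": [0, 0, 0], "spin": 0}])

```text
time: 15.55
tool_pos: [0.5082, 0.0335, 0.1595]
tcp_rot: [3.141, 0.042, -0.003]
wrist_force: [-24.7, -0.5, 44.4]
width: 0.0
```

>>> play_rows(series=[{"translation": [0, 0, -0.01], "spin": 0}, {"translation": [0, 0, -0.03], "spin": 0}, {"translation": [0.02, 0, -0.04], "spin": 0}, {"translation": [0.045, 0, 0], "spin": 0}, {"translation": [0.035, 0, 0], "spin": 0}])

```text
time: 16.05
tool_pos: [0.6123, 0.0363, 0.2349]
tcp_rot: [-3.141, -0.041, -0.01]
wrist_force: [-0.9, -0.3, 0.0]
width: -0.0
```

>>> play_rows(series=[{"translation": [0, 0, 0], "spin": 0}, {"translation": [0, 0, 0], "spin": 0}])

```text
time: 16.25
tool_pos: [0.6091, 0.0362, 0.231]
tcp_rot: [-3.141, -0.041, 0.002]
wrist_force: [0.1, -0.2, -0.0]
width: -0.001
```

>>> play_rows(series=[{"translation": [0, 0.001, 0.02], "spin": 0}, {"translation": [0, 0, 0.02], "spin": 0}, {"translation": [0, 0, 0.015], "spin": 0}, {"translation": [0, 0, 0], "spin": 0}, {"translation": [0, 0, 0], "spin": 0}])

```text
time: 16.75
tool_pos: [0.6084, 0.0352, 0.1766]
tcp_rot: [3.141, 0.041, -0.001]
wrist_force: [-0.3, -0.5, -0.0]
width: -0.002
```

>>> play_rows(series=[{"translation": [-0.01, 0, 0], "spin": 0}, {"translation": [-0.01, 0, 0], "spin": 0}, {"translation": [-0.01, 0, 0], "spin": 0}, {"translation": [-0.01, 0, 0], "spin": 0}, {"translation": [0, 0, 0], "spin": 0}])

```text
time: 17.25
tool_pos: [0.5743, 0.0342, 0.1836]
tcp_rot: [3.141, 0.042, 0.026]
wrist_force: [6.2, 0.4, 13.2]
width: -0.0
```

>>> play_rows(series=[{"translation": [-0.01, 0, 0], "spin": 0}, {"translation": [-0.01, 0, 0], "spin": 0}, {"translation": [-0.01, 0, 0], "spin": 0}, {"translation": [-0.008, 0, 0], "spin": 0}, {"translation": [0, 0, 0], "spin": 0}])

```text
time: 17.75
tool_pos: [0.5382, 0.0327, 0.1893]
tcp_rot: [3.14, 0.042, 0.033]
wrist_force: [-3.7, -1.3, 38.6]
width: 0.001
```

```bash
python3 - <<'E'
from h import *
s=bot.read_state();print(s["time"],s["tool_pos"],s["wrist_force"],s["width"])
E
```

```text
17.75 [0.53816041 0.03272047 0.18932758] [-3.67945254 -1.31212366 38.57340653] 0.0012841540331082794
```

>>> play_rows(series=[{"translation": [0, 0, -0.02], "spin": 0}, {"translation": [0, 0, -0.02], "spin": 0}, {"translation": [0.03, 0, 0], "spin": 0}, {"translation": [0.04, 0, 0], "spin": 0}, {"translation": [0.017, 0, 0], "spin": 0}])

```text
time: 18.25
tool_pos: [0.6203, 0.0355, 0.2181]
tcp_rot: [-3.141, -0.041, -0.006]
wrist_force: [0.3, 0.1, -0.4]
width: -0.0
```

>>> play_rows(series=[{"translation": [0, 0, 0], "spin": 0}, {"translation": [0, 0, 0], "spin": 0}])

```text
time: 18.45
tool_pos: [0.6172, 0.0354, 0.2166]
tcp_rot: [-3.141, -0.041, 0.001]
wrist_force: [-0.6, 0.5, -0.6]
width: 0.001
```

```bash
python3 - <<'E'
from h import *
s=bot.read_state();print(s["time"],s["tool_pos"],s["wrist_force"],s["width"])
i=bot.read_camera("side");cv2.imwrite("pics/s11.png",i);o=cv2.imread("pics/s10.png")
# bright bail/tab pixels above the cap, before and after
for n,im in(("before",o),("now",i)):
    c=im[125:175,275:335].astype(int); m=(c.min(2)>125)&(c.max(2)-c.min(2)<25)
    print(n)
    for r in range(0,50,1): print(125+r,"".join("#" if v else "." for v in m[r]))
H=np.array([.538,.0338,.123])
for th in(0,.3,.6,.9,1.1,1.2):
    f=th-np.pi/6; print(th,proj("side",H+.0588*np.array([np.sin(f),0,np.cos(f)])).round(1))
E
```

```text
18.45 [0.61716889 0.03544586 0.21662674] [-0.55387879  0.50678956 -0.59615342] 0.0009452056891344623
before
125 ..............................#........##...................
126 ..............................#........##...................
127 ..............................#........##...................
128 ..............................#........##...................
129 ..............................#........##...................
130 ..............................#.......###...................
131 ...............................##.....##....................
132 ...............................#.....#.#....................
133 .....................................#......................
134 ............................................................
135 ............................................................
136 ............................................................
137 ............................................................
138 ............................................................
139 ................#...........................................
140 .............
[... 4917 characters left out ...]
#########
166 ####...######.#.........####################################
167 ####......###...........####################################
168 ###.....................#############..#####################
169 ##.......................##########.....####################
170 ##........................########......####################
171 ##.........................#####........####################
172 ##...........................##.........####################
173 ##......................................####################
174 ##......................................####################
0 [318.6 144.2]
0.3 [311.4 140.9]
0.6 [303.7 139.5]
0.9 [296.2 140.3]
1.1 [291.7 141.9]
1.2 [289.6 143.1]
```

>>> play_rows(series=[{"translation": [-0.02, 0.001, 0.02], "spin": 0}, {"translation": [-0.02, 0, 0.02], "spin": 0}, {"translation": [-0.015, 0, 0], "spin": 0}, {"translation": [0, 0, 0], "spin": 0}, {"translation": [0, 0, 0], "spin": 0}])

```text
time: 19.0
tool_pos: [0.5629, 0.033, 0.1774]
tcp_rot: [-3.141, -0.041, -0.003]
wrist_force: [-0.2, -0.6, 0.7]
width: -0.0
```

>>> play_rows(series=[{"translation": [-0.01, 0, 0], "spin": 0}, {"translation": [-0.01, 0, 0], "spin": 0}, {"translation": [-0.007, 0, 0], "spin": 0}, {"translation": [0, 0, 0], "spin": 0}])

```text
time: 19.4
tool_pos: [0.5352, 0.0323, 0.1767]
tcp_rot: [-3.141, -0.041, 0.0]
wrist_force: [1.0, -0.0, -0.0]
width: -0.003
```

>>> play_rows(series=[{"translation": [-0.007, 0, 0], "spin": 0}, {"translation": [-0.005, 0, 0], "spin": 0}, {"translation": [0, 0, 0], "spin": 0}, {"translation": [0, 0, 0], "spin": 0}])

```text
time: 19.8
tool_pos: [0.524, 0.032, 0.1766]
tcp_rot: [-3.141, -0.041, 0.0]
wrist_force: [0.3, -0.3, 0.0]
width: -0.005
```

Still no stop force, so I'll continue to the stop.

>>> play_rows(series=[{"translation": [-0.003, 0, 0], "spin": 0}, {"translation": [-0.003, 0, 0], "spin": 0}, {"translation": [0, 0, 0], "spin": 0}, {"translation": [0, 0, 0], "spin": 0}])

```text
time: 20.2
tool_pos: [0.5181, 0.0318, 0.1766]
tcp_rot: [-3.141, -0.041, -0.0]
wrist_force: [0.1, -0.5, 0.3]
width: 0.002
```

>>> play_rows(series=[{"translation": [-0.003, 0, 0], "spin": 0}, {"translation": [0, 0, 0], "spin": 0}, {"translation": [0, 0, 0], "spin": 0}])

```text
time: 20.5
tool_pos: [0.5171, 0.0318, 0.1775]
tcp_rot: [-3.141, -0.041, -0.008]
wrist_force: [5.3, 0.6, -0.2]
width: 0.001
```

>>> play_rows(series=[{"translation": [-0.003, 0, 0], "spin": 0}, {"translation": [-0.002, 0, 0], "spin": 0}, {"translation": [0, 0, 0], "spin": 0}, {"translation": [0, 0, 0], "spin": 0}, {"translation": [0, 0, 0], "spin": 0}])

```text
time: 21.0
tool_pos: [0.5152, 0.0317, 0.1795]
tcp_rot: [-3.141, -0.041, -0.019]
wrist_force: [9.2, 1.0, 1.6]
width: -0.004
```

>>> play_rows(series=[{"translation": [0.01, 0, 0], "spin": 0}, {"translation": [0.02, 0, -0.01], "spin": 0}, {"translation": [0.03, 0, -0.04], "spin": 0}, {"translation": [0.03, 0, -0.05], "spin": 0}, {"translation": [0, 0, -0.03], "spin": 0}])

```text
time: 21.5
tool_pos: [0.5985, 0.0338, 0.3014]
tcp_rot: [3.141, 0.041, 0.002]
wrist_force: [0.2, -0.4, 0.9]
width: -0.0
```

>>> play_rows(series=[{"translation": [0, 0, 0], "spin": 0}, {"translation": [0, 0, 0], "spin": 0}, {"translation": [0, 0, 0], "spin": 0}])

```text
time: 21.8
tool_pos: [0.5944, 0.0338, 0.2972]
tcp_rot: [-3.141, -0.041, 0.007]
wrist_force: [-0.7, 0.6, -0.2]
width: -0.001
```

```bash
python3 - <<'E'
from h import *
s=bot.read_state();print(s["time"],s["tool_pos"],s["wrist_force"],s["joint_vel"].round(3))
i=bot.read_camera("side");cv2.imwrite("pics/s12.png",i);o=cv2.imread("pics/s10.png")
c=i[128:175,275:335].astype(int); m=(c.min(2)>125)&(c.max(2)-c.min(2)<25)
for r in range(47): print(128+r,"".join("#" if v else "." for v in m[r]))
H=np.array([.538,.0338,.123])
for th in(0,.1,.2): 
    f=th-np.pi/6; print(th,[proj("side",H+r*np.array([np.sin(f),0,np.cos(f)])).round(1) for r in(.05,.068)])
# bystanders: pixel change against first image
a=cv2.imread("pics/side0.png")
for n,(x,y,w,h) in dict(wide=(298,246,36,34),airbrush=(205,228,65,36),cup=(195,258,42,40)).items():
    print(n,np.abs(a[y:y+h,x:x+w].astype(int)-i[y:y+h,x:x+w]).mean().round(1), cv2.phaseCorrelate(cv2.cvtColor(a[y:y+h,x:x+w],6).astype(np.float32),cv2.cvtColor(i[y:y+h,x:x+w],6).astype(np.float32)))
E
```

```text
21.8 [0.59436954 0.03384981 0.29718889] [-0.71380015  0.55159637 -0.18080424] [ 0.     0.002  0.014  0.001 -0.003 -0.   ]
128 ............................................................
129 ............................................................
130 ............................................................
131 ............................................................
132 ............................................................
133 ............................................................
134 ............................................................
135 ............................................................
136 ............................................................
137 ............................................................
138 ............................................................
139 ............................................................
140 ...............................................#............
141 ..............................................##............
142 ..............................................##............
143
[... 1756 characters left out ...]
##........................########......####################
171 ##.........................######.......####################
172 ##...........................##.........####################
173 ##......................................####################
174 ##......................................####################
0 [array([316.6, 147.1]), array([320.8, 141.3])]
0.1 [array([314.6, 145.9]), array([318.1, 139.7])]
0.2 [array([312.6, 145. ]), array([315.3, 138.4])]
wide 27.0 ((-0.12396378409976094, 0.16098907892481407), 0.7898067842111175)
airbrush 28.1 ((0.1368334218231979, -0.04348135666913677), 0.7021287550896774)
cup 4.8 ((0.5149805378088175, -0.0012445461510885991), 0.998058450155788)
```

```bash
python3 -c "
from workcell import bot
print(bot.finish_job())"
```

```text
the job is handed in; nothing more can be done
None
```

The spray port is closed: the fitting stopper is pressed into it, the bail is against its stop, and the job is handed in at about 22 s. No verdict was reported.

- **Stopper:** I gripped it upright and tilted it in the pads against the port's lip. I then pressed it along the neck to about 39 N, with the bail still open. A second press on the head top with shut fingers met a stiff stop at about 44 N upward. Contact came within about 2 mm of the height expected for a fully home stopper.
- **Bail:** I pushed it to its stop, where the push force rose to about 9 N, then backed the fingers away. In the last side picture the tab matches the closed position within about 1–2 pixels.
- **Bystanders:** the wide stopper, airbrush and mixing cup show shifts of about half a pixel or less. The wide-stopper and airbrush patches had changed in brightness, which I put down to the arm's shadow.

**What went wrong or disagreed:**
- The first tilt attempt slid off the lip because the plug was too shallow. I retried deeper and it worked.
- The first bail push rode up on the tab's outer end, with about 39 N upward force. I lifted off and re-approached from behind.
- The mouth's row in the side picture was 2–3 pixels off the top-view estimate, so I went by the top view.

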